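Transfer the solenoid valves to the second tray in reverse order

TASK

Move the four solenoid valves one at a time from the full tray to the empty one, reversing their order: begin with the valve nearest the wire loop of the full tray and stand it in the other tray's bay farthest from that tray's loop, then carry on along both rows, so that the last valve ends beside the loop. Set each valve down gently and upright on the floor of its bay, let go of it before taking the next, keep the placed ones in their bays, and leave the jar, the tin and the screwdriver where they are.

Things in the scene. Friction and masses are not known exactly. Their poses are not given: they have to be found in the camera images.
- full_tray: White plastic tray holding the valves at the start, fixed, any yaw: 246 (x) x 66 (y) x 18 mm high, walls 6, floor 5 mm thick. Four bays in one row, 54 x 54 mm, 13 deep, centres at x = +90, +30, -30, -90 mm, y = 0. Origin: centre of its underside, z up. A flat dark wire loop (44 mm wide, out 30 mm, 10 mm up) is on its +x end: the bay at +90 is nearest the loop.
- empty_tray: A second tray exactly like full_tray (same sizes, origin, axes, bay centres and wire loop on its +x end), fixed to the bench and empty at the start.
- slim_valve: Tallest and thinnest solenoid valve, standing: plain steel cylinder 28 mm in diameter and 62 mm high with a dark stem of 18 mm diameter on top, 78 mm in all. Origin: centre of its underside, z up along its axis. About 0.16 kg.
- fat_valve: Widest solenoid valve, standing: plain steel can 38 mm in diameter and 52 mm high with a small brass nub of 14 mm diameter on top, 56 mm in all. Origin: centre of its underside, z up. About 0.24 kg.
- square_valve: Solenoid valve with a square black coil, standing: 32 x 32 mm (sides along its x and y), 50 mm high, with a round steel nut of 20 mm diameter on top, 58 mm in all. Origin: centre of its underside, z up. About 0.18 kg.
- flanged_valve: Solenoid valve with a round black body 30 mm in diameter from 6 to 56 mm up, on a steel foot flange 40 mm in diameter and 6 mm thick, with a grey connector bar (24 mm along its x, 10 mm along its y, 12 mm high) on top, 68 mm in all. Origin: centre of its underside, z up. About 0.15 kg.
- wool_tin: Bystander: round steel tin 60 mm in diameter, 34 mm high, brass-coloured top; loose. Origin: centre of its underside.
- screwdriver: Bystander: screwdriver lying on the bench, loose. Origin: underside of its middle; it lies along its x.
- flux_jar: Bystander: small white jar with a red cap, 48 mm in diameter, 55 mm high, loose. Origin: centre of its underside.
Not all that is in view belongs to the job. What is shaped like the fat_valve but pink is not meant.

How it is judged:
By the outcome, as a careful person would: the job done as asked, in the order asked, and still so for the second after the job is handed in, with the robot touching nothing.
It also fails if it takes over 112 s, if anything falls off the work surface, if the arm or the gripper's body presses on something with over 40 N, if the wrist force passes 120 N, or if a joint passes its speed limit or range.

ROBOT

A 6-joint arm with a two-finger parallel gripper is mounted at the origin on the work surface. World frame = base frame: x ahead of the robot, y to its left, z up, the work surface at z = 0. Lengths are in mm, angles in rad, forces in N, time in s.
With the tool pointing down it reaches from about 350 to 775 mm from the base axis. Payload 7.3 kg.
Tool frame: the origin (TCP) lies midway between the tips of the shut fingers; the grasp point (between the pads) lies 19 mm behind it; z points along the fingers, y is the direction in which the jaws open and shut (so a half turn about z gives the same grasp; the last joint's range is limited). The gripper opens to 92 mm and grips with 3 to 60 N. Pads are 19 mm wide; open, the fingers measure 130 mm over their backs; the gripper's body (75 mm by 190 mm) begins 47 mm behind the grasp point.
Start: joints at [0.997, 0.342, 1.524, -0, 1.275, -0.146], TCP at [217.795, 477.713, 226.741] pointing down, gripper open.
Joint ranges: [-2.53, 2.53], [-0.77, 2.02], [0.04, 2.7], [-1, 4.14], [0.28, 2.66], [-3.11, 3.11]. Speed limits (rad/s): [2.57, 2.57, 3.14, 3.14, 3.14, 3.14].

INTERFACE

Orientations are given as [roll, pitch, yaw] about the fixed x, y, z axes, in that order (R = Rz(yaw) Ry(pitch) Rx(roll)).
In Python, from plant import readout, optics, job gives the robot as it stands.
- The arm moves only by the tool drive_tool, never from a script. Its argument "series" is a list of rows, each a list of 4 numbers: the shift along the world's x, y, z in mm, then the turn about the world's z in degrees. A call has 1 to 12 rows; each row shifts and turns the commanded pose from where the row before left it; what a row does not reach is not made up. A row lasts 1/10 s, in which the tool goes at most 50 mm and 8.59 degrees, less where a joint would pass 70% of its speed; a pose out of reach is approached as far as the arm can. A call with a gripper value outside its range is refused whole. "hand" is the closure, from 0 (fully open) to 1 (shut), set as the call begins (left out, the last holds). The fingers move at their own pace and stop on an object; the grip force is fixed at half the most. Time passes only in rows, so rows that do not move let the fingers close. It gives the time, the measured TCP pose, the force and the opening at its end, in the units of the state.
- readout.get_obs(): the state, without advancing time (a new reading comes with each control period).
- optics.capture(name): name is "scene" or "top" or "wrist"; returns a dict with "image" (420x560x3 uint8, blue, green, red), "depth" (420x560 float32, mm along the optical axis (not along the pixel's ray), 0 where there is no reading), "vfov" (degrees; the focal length in pixels is half the picture's height over the tangent of half this angle, whatever the lens; pixels are square), "cx", "cy" (the principal point, pixels), "eye" and "rotation" of the camera in the world. Camera axes: x right, y down, z forward; pixel columns grow to the right and rows downward; lengths in mm; the calibration is good to about 2 mm. A picture is of the moment at which its call begins.
- job.close_job(): hands the job in, once; it reports no verdict.
The state is a dict: "time": time; "joint_positions": joint angles; "dq": joint speeds; "tau": joint torques, N m; "tool_pos": TCP position; "tcp_rot": TCP orientation; "contact_force": force on the tool from outside, world axes, zero at the start; "moment": the same for the moment, N m; "grip_width": finger opening in mm.
Only numpy, scipy, OpenCV 4.12 (cv2) and the standard library are available. Lean on these libraries where they do the work, as an engineer would, in place of code of your own. Each camera call takes 0.05 s, during which the arm holds its last target.

## Working session

There is one attempt and no reset: what is moved stays moved. The work goes in short steps, Python scripts to look and compute and a tool call to move; the robot and the scene stay as the last step left them, time stands still between calls to the robot, and variables do not carry over. Pictures are saved under pics/ and viewed, and the job is handed in when it is done.

Besides the shell and the picture viewer there is one more tool, called after "Emit:" as name(argument=value, ...) on one line, values as JSON. drive_tool: Moves the arm, as the interface text tells. Its arguments: {"type":"object","properties":{"series":{"type":"array"},"hand":{"type":"number"}},"required":["series"]}

```bash
mkdir -p pics; ls; cat > h.py <<'E'
import numpy as np,cv2,pickle
from plant import readout,optics
def cap(n,f):
    c=optics.capture(n); cv2.imwrite(f'pics/{f}.png',c['image']); pickle.dump(c,open(f'pics/{f}.pkl','wb')); return c
def load(f): return pickle.load(open(f'pics/{f}.pkl','rb'))
def foc(c): return c['image'].shape[0]/2/np.tan(np.radians(c['vfov'])/2)
def ray(c,u,v):
    f=foc(c); return np.array(c['rotation'])@np.array([(u-c['cx'])/f,(v-c['cy'])/f,1.])
def atz(c,u,v,z):
    d=ray(c,u,v);e=np.array(c['eye']); return e+d*(z-e[2])/d[2]
def dep(c,u,v): return np.array(c['eye'])+ray(c,u,v)*c['depth'][int(v),int(u)]
def cloud(c):
    H,W=c['depth'].shape; u,v=np.meshgrid(np.arange(W),np.arange(H)); f=foc(c)
    d=np.stack([(u-c['cx'])/f,(v-c['cy'])/f,np.ones_like(u)],-1)*c['depth'][...,None]
    return d@np.array(c['rotation']).T+np.array(c['eye'])
def proj(c,p):
    q=np.array(c['rotation']).T@(np.array(p)-np.array(c['eye'])); f=foc(c); return c['cx']+f*q[0]/q[2],c['cy']+f*q[1]/q[2]
E
python3 - <<'E'
from h import *
print(readout.get_obs())
for n in('scene','top','wrist'):
    c=cap(n,n+'0'); print(n,c['vfov'],c['cx'],c['cy'],c['eye'],c['rotation'], [k for k in c])
E
```

```text
pics
{'time': 0.0, 'joint_positions': array([ 9.97030489e-01,  3.42762538e-01,  1.52498563e+00,  8.58743264e-06,
        1.27538432e+00, -1.46014581e-01]), 'dq': array([ 1.49921183e-04,  7.39917985e-05, -1.74989189e-03,  5.84139573e-05,
        6.78385369e-04,  1.38612751e-03]), 'tau': array([-9.92117066e-06, -4.31260514e+01, -2.44213378e+01,  7.18127307e-02,
        5.61614684e-02, -1.50177661e-04]), 'tool_pos': array([217.55502558, 477.37587832, 226.03524392]), 'tcp_rot': array([-3.14007040e+00, -2.32164233e-04,  2.71383871e+00]), 'contact_force': array([-0.09780815, -1.68671868,  0.20881701]), 'moment': array([0.01276814, 0.00731662, 0.03138977]), 'grip_width': 91.91683649796873}
scene 53.946318664116376 276.7455732166105 203.03854008519536 [1426.30221408 -318.17290084  687.55826162] [-2.20004937 -0.01784481  1.20525433] ['image', 'depth', 'vfov', 'cx', 'cy', 'eye', 'rotation']
top 43.984226707842545 280.59303165776214 213.82036839277643 [ 412.81073526   18.35463    1646.11655424] [-3.03774571 -0.00975101 -1.55576544] ['image', 'depth', 'vfov', 'cx', 'cy', 'eye', 'rotation']
wrist 58.12960024196592 283.89367474943236 210.65049550988934 [141.12038737 513.30931701 383.14333706] [2.82446479e+00 1.92571020e-03 1.14251065e+00] ['image', 'depth', 'vfov', 'cx', 'cy', 'eye', 'rotation']
```

```bash
sed -i 's/^def cap/from scipy.spatial.transform import Rotation as Ro\ndef cap/; s/c=optics.capture(n);/c=optics.capture(n); c["rotation"]=Ro.from_euler("xyz",c["rotation"]).as_matrix();/' h.py
python3 - <<'E'
from h import *
for n in('scene','top','wrist'):
    c=cap(n,n+'0')
    P=cloud(c); print(n,[np.round(P[v,u]) for v,u in((210,280),(300,150),(300,400))])
E
```

```text
scene [array([582.,  28.,   0.]), array([ 785., -348.,   -1.]), array([968., 155.,  -1.])]
top [array([598.,   7.,  -9.]), array([307., 409.,  -3.]), array([ 319., -375.,   -5.])]
wrist [array([253., 457.,  -1.]), array([188., 438., 262.]), array([233., 522., 253.])]
```

View pics/scene0.png

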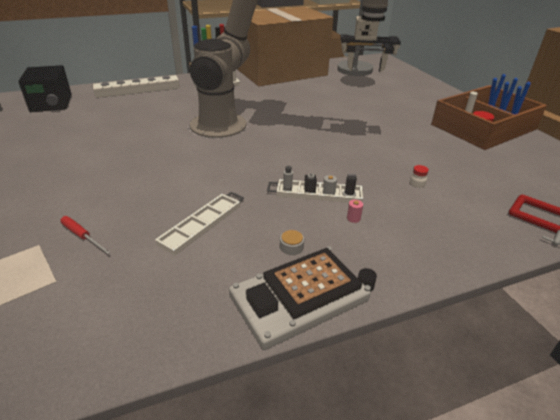

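View pics/top0.png

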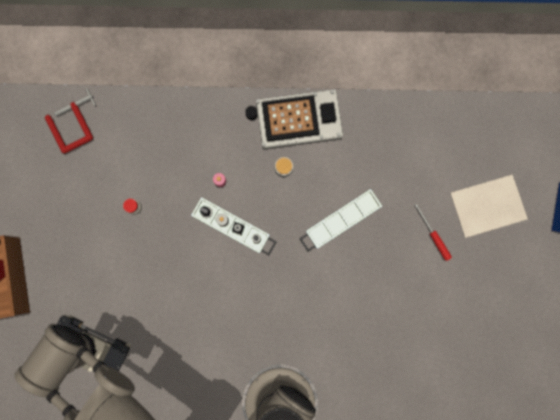

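View pics/wrist0.png

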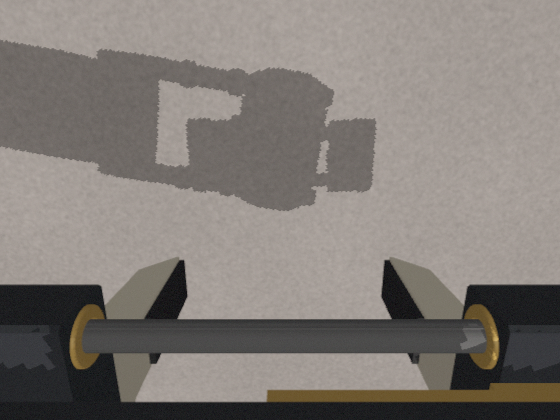

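```bash
python3 - <<'E'
from h import *
c=load('top0');im=c['image']
a=cv2.resize(im[190:262,182:282],None,fx=7,fy=7,interpolation=cv2.INTER_CUBIC);cv2.imwrite('pics/a.png',a)
b=cv2.resize(im[182:258,292:392],None,fx=7,fy=7,interpolation=cv2.INTER_CUBIC);cv2.imwrite('pics/b.png',b)
c=load('scene0');im=c['image']
b=cv2.resize(im[155:255,255:385],None,fx=6,fy=6,interpolation=cv2.INTER_CUBIC);cv2.imwrite('pics/s.png',b)
E
```

```text
(no output)
```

View pics/a.png

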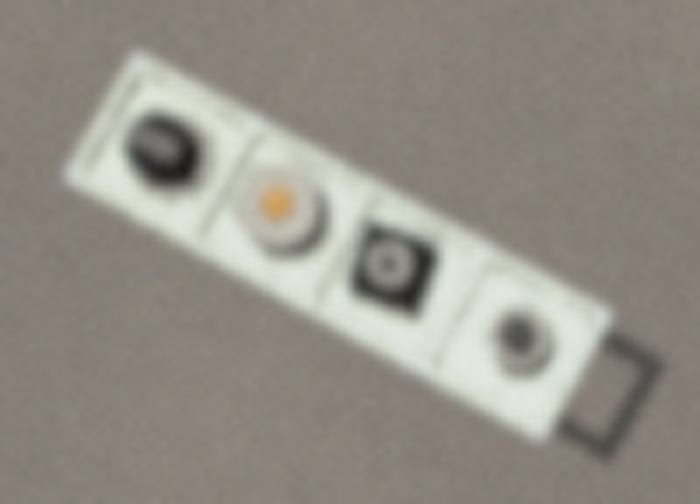

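View pics/b.png

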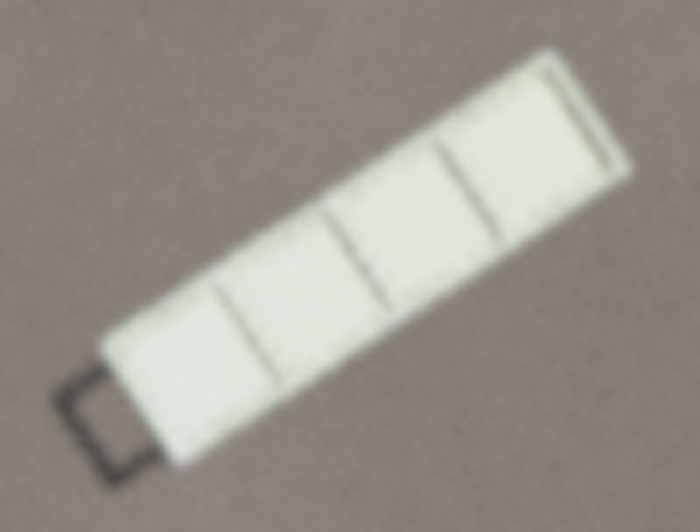

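View pics/s.png

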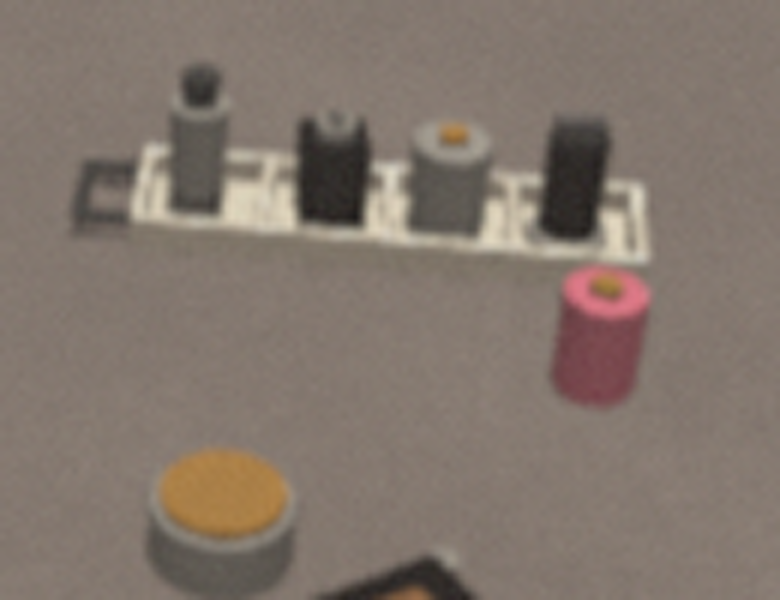

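```bash
python3 - <<'E'
from h import *
c=load('top0')
def px(o,p): return o[0]+(p[0]+.5)/7-.5,o[1]+(p[1]+.5)/7-.5
for nm,o,cs in(('full',(182,190),[(613,312),(545,443),(68,178),(135,52)]),('empty',(292,182),[(182,466),(102,346),(550,48),(632,170)])):
    # first two = loop end
    P=np.array([atz(c,*px(o,p),18) for p in cs]); ctr=P.mean(0)
    ax=(P[0]+P[1]-P[2]-P[3])[:2]/2; w=(P[1]+P[2]-P[0]-P[3])[:2]/2
    print(nm,ctr.round(1),'L',np.linalg.norm(ax).round(1),'W',np.linalg.norm(w).round(1),'yaw',np.degrees(np.arctan2(ax[1],ax[0])).round(1),np.degrees(np.arctan2(w[1],w[0])).round(1))
    x=ax/np.linalg.norm(ax)
    for k in(90,30,-30,-90): print(k,(ctr[:2]+x*k).round(1))
for n,p,z in(('slim',(518,337),83),('sq',(389,263),63),('fat',(277,204),61),('fl',(160,146),73)):
    print(n,atz(c,*px((182,190),p),z).round(1))
# scene check
s=load('scene0')
def ps(p): return 255+(p[0]+.5)/6-.5,155+(p[1]+.5)/6-.5
for n,p,z in(('slim',(202,75),83),('sq',(338,120),63),('fat',(456,131),61),('fl',(580,125),73)):
    print(n,atz(s,*ps(p),z).round(1))
E
```

```text
full [545.9 163.   18. ] L 245.3 W 65.0 yaw -117.9 153.7
90 [503.9  83.5]
30 [531.9 136.5]
-30 [560.  189.6]
-90 [588.  242.6]
empty [ 571.9 -195.1   18. ] L 244.3 W 65.3 yaw 124.2 34.1
90 [ 521.3 -120.7]
30 [ 555.1 -170.3]
-30 [ 588.8 -219.9]
-90 [ 622.6 -269.5]
slim [502.5  79.7  83. ]
sq [535.  137.3  63. ]
fat [560.3 187.   61. ]
fl [583.6 237.1  73. ]
slim [503.8  81.3  83. ]
sq [532.8 140.   63. ]
fat [557.4 190.3  61. ]
fl [588.7 237.9  73. ]
```

Emit:
drive_tool(series=[[34, -21, 5, -8.5], [34, -21, 5, -8.5], [34, -21, 5, -8.5], [34, -21, 5, -8.5], [34, -21, 5, -8.5], [34, -21, 5, -8.5], [34, -21, 5, -8.5], [34, -21, 5, -8.5], [34, -21, 5, -8.5], [34, -21, 5, -8.5], [32, -22, 4, -8.5], [0, 0, 0, 0]])

```text
time: 1.5
tool_pos: [593.3, 242.2, 280.0]
tcp_rot: [3.14, 0.001, 1.073]
contact_force: [-0.8, -0.3, -1.1]
grip_width: 91.9
```

```bash
python3 - <<'E'
from h import *
o=readout.get_obs();print({k:np.round(o[k],3) for k in('time','tool_pos','tcp_rot','joint_positions','contact_force')})
c=cap('wrist','w1'); print(c['eye'])
t=load('top0'); print('pink',atz(t,219,179,61))
E
```

```text
{'time': np.float64(1.5), 'tool_pos': array([593.251, 242.209, 280.003]), 'tcp_rot': array([3.140e+00, 1.000e-03, 1.073e+00]), 'joint_positions': array([ 0.269,  0.536,  1.071, -0.002,  1.534,  0.766]), 'contact_force': array([-0.759, -0.324, -1.053])}
[634.28639709 317.53743715 436.95656553]
pink [683.11085769 196.88370097  61.        ]
```

View pics/w1.png

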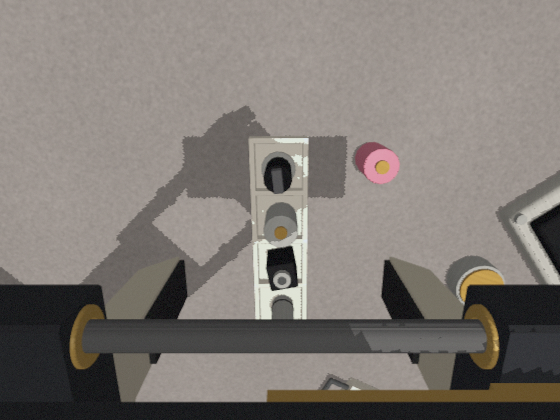

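```bash
python3 - <<'E'
from h import *
c=load('w1');im=c['image']
a=cv2.resize(im[125:325,220:340],None,fx=4,fy=4,interpolation=cv2.INTER_CUBIC)[:600];cv2.imwrite('pics/w1a.png',a)
a=cv2.resize(im[235:325,240:330],None,fx=6,fy=6,interpolation=cv2.INTER_CUBIC);cv2.imwrite('pics/w1b.png',a)
E
```

```text
(no output)
```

View pics/w1a.png

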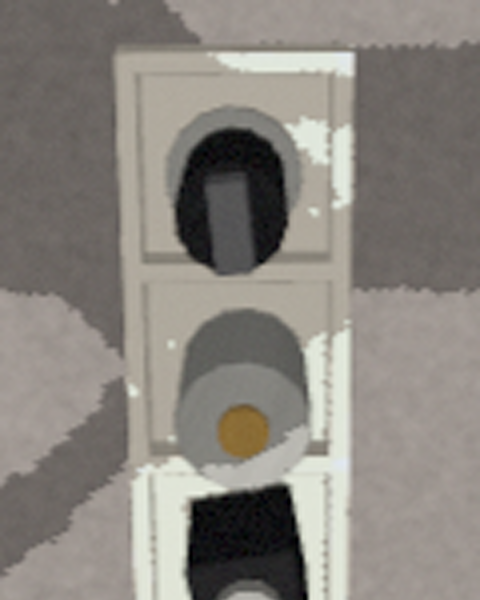

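View pics/w1b.png

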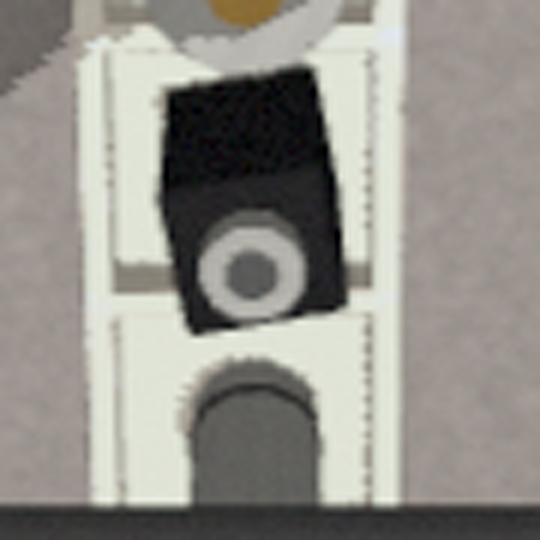

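```bash
python3 - <<'E'
from h import *
c=load('w1')
A=lambda p:(220+(p[0]+.5)/4-.5,125+(p[1]+.5)/4-.5)
B=lambda p:(240+(p[0]+.5)/6-.5,235+(p[1]+.5)/6-.5)
S=[atz(c,*B(p),55)[:2] for p in((163,197),(333,158),(347,302),(193,333))]
S=np.array(S);print(S.round(1),S.mean(0).round(1))
for i in range(4):
    d=S[(i+1)%4]-S[i];print(np.linalg.norm(d).round(1),np.degrees(np.arctan2(d[1],d[0])).round(1))
print('nut',atz(c,*B((252,272)),63).round(1),'fat',atz(c,*A((243,432)),61).round(1),'flange',atz(c,*A((234,172)),11).round(1))
for u in((174,200),(290,200)):print(atz(c,*A(u),61).round(1))
print('conn',atz(c,*A((231,224)),73).round(1))
TL,TR,BL,BR=[atz(c,*A(p),18) for p in((116,50),(355,50),(135,598),(350,598))]
print(np.linalg.norm(TL-TR),[np.degrees(np.arctan2(*(a-b)[1::-1])).round(1) for a,b in((BL,TL),(BR,TR),(TL,TR))])
m=(TL+TR)/2; yaw=np.radians(-117.9);x=np.array([np.cos(yaw),np.sin(yaw)]);print('ctr',m[:2]+123*x)
P=cloud(c)
for n,p in(('sq',(252,272)),('sl',(255,450))):
    u,v=map(int,np.round(B(p)));print(n,P[v,u].round(1))
for n,p in(('fat',(243,432)),('fl',(231,224)),('floor',(300,270))):
    u,v=map(int,np.round(A(p)));print(n,P[v,u].round(1))
E
```

```text
[[526.3 157.1]
 [557.9 149. ]
 [546.1 121.2]
 [517.3 129.4]] [536.9 139.2]
32.6 -14.4
30.2 -112.9
30.0 164.2
29.2 72.0
nut [535.5 139.2  63. ] fat [560.9 188.6  61. ] flange [587.2 242.6  11. ]
[575.9 252.4  61. ]
[601.8 238.3  61. ]
conn [587.1 242.5  73. ]
65.54390724720984 [np.float64(-118.2), np.float64(-117.9), np.float64(151.5)]
ctr [547.1518567  164.72484155]
sq [535.6 138.5  62.1]
sl [511.   93.6  42.4]
fat [559.9 187.6  58.8]
fl [586.3 241.9  70.8]
floor [591.2 209.4  16.6]
```

Emit:
drive_tool(series=[[-22, -40, -30, 0], [-22, -40, -30, 0], [-22, -40, -30, 0], [-24, -40, -30, 0.5], [0, 0, -30, 0], [0, 0, 0, 0], [0, 0, 0, 0]])

```text
time: 2.25
tool_pos: [507.8, 100.7, 142.0]
tcp_rot: [3.142, -0.0, 1.092]
contact_force: [1.1, 0.2, 0.2]
grip_width: 91.8
```

```bash
python3 - <<'E'
from h import *
o=readout.get_obs();print({k:np.round(o[k],3) for k in('time','tool_pos','tcp_rot','joint_positions','contact_force')})
c=cap('wrist','w2'); print(proj(c,o['tool_pos']), proj(c,(503.5,82,83)),proj(c,(503.5,82,67)))
E
```

```text
{'time': np.float64(2.25), 'tool_pos': array([507.78 , 100.693, 142.024]), 'tcp_rot': array([ 3.142, -0.   ,  1.092]), 'joint_positions': array([0.047, 0.414, 1.668, 0.   , 1.059, 0.526]), 'contact_force': array([1.057, 0.195, 0.247])}
(np.float64(282.9268988968482), np.float64(280.3527368209204)) (np.float64(290.7571263420206), np.float64(261.0217190274817)) (np.float64(290.3252213753788), np.float64(250.54962505629197))
```

View pics/w2.png

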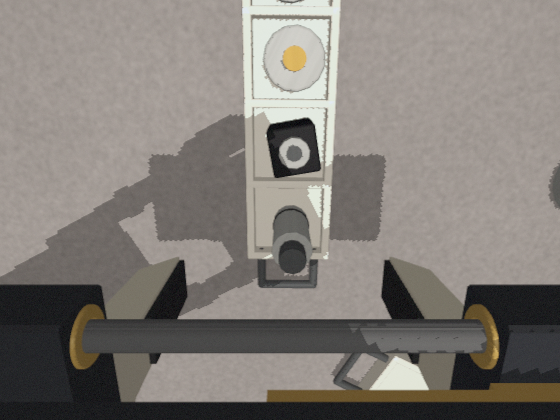

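```bash
python3 - <<'E'
from h import *
c=load('w2');im=c['image']
a=cv2.resize(im[100:190,245:340],None,fx=6,fy=6,interpolation=cv2.INTER_CUBIC);cv2.imwrite('pics/w2a.png',a)
for n,p,z in(('slim',(292,259),83),('nut',(294,153),63),('fat',(294,58),61)): print(n,atz(c,*p,z).round(1))
e=[atz(c,*p,18) for p in((248,257),(328,258))];print(e,np.linalg.norm(e[0]-e[1]))
E
```

```text
slim [504.8  82.9  83. ]
nut [535.2 138.6  63. ]
fat [560.3 187.9  61. ]
[array([460.95816556,  72.85551266,  18.        ]), array([518.46978119,  41.95022785,  18.        ])] 65.28952872590105
```

View pics/w2a.png

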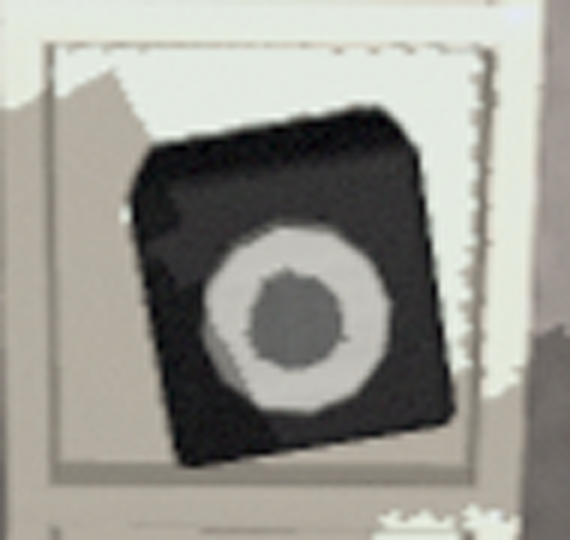

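Emit:
drive_tool(series=[[-4, -18, 0, 0], [0, 0, -25, 0], [0, 0, -25, 0], [0, 0, -25, 0], [0, 0, -20, 0], [0, 0, 0, 0], [0, 0, 0, 0]])

```text
time: 3.0
tool_pos: [504.9, 82.5, 47.6]
tcp_rot: [3.14, -0.001, 1.092]
contact_force: [0.1, 0.4, -0.7]
grip_width: 91.7
```

Emit:
drive_tool(series=[[-1, 0, -10, 0], [0, 0, -10, 0], [0, 0, 0, 0]])

```text
time: 3.3
tool_pos: [502.0, 81.9, 25.4]
tcp_rot: [-3.14, 0.001, 1.091]
contact_force: [0.1, -0.1, 0.2]
grip_width: 91.9
```

Emit:
drive_tool(series=[[0, 0, 0, 0], [0, 0, 0, 0], [0, 0, 0, 0], [0, 0, 0, 0], [0, 0, 0, 0], [0, 0, 0, 0], [0, 0, 0, 0], [0, 0, 0, 0]], hand=1)

```text
time: 4.1
tool_pos: [502.7, 81.8, 26.3]
tcp_rot: [3.141, 0.0, 1.091]
contact_force: [0.4, -0.0, -0.1]
grip_width: 32.4
```

Emit:
drive_tool(series=[[0, 0, 0, 0], [0, 0, 0, 0], [0, 0, 0, 0], [0, 0, 0, 0]])

```text
time: 4.5
tool_pos: [502.9, 81.8, 26.3]
tcp_rot: [3.141, -0.0, 1.091]
contact_force: [0.9, -0.6, -0.4]
grip_width: 27.3
```

Emit:
drive_tool(series=[[0, 0, 10, 0], [0, 0, 20, 0], [0, 0, 30, 0], [0, 0, 30, 0], [0, 0, 0, 0]])

```text
time: 5.0
tool_pos: [505.0, 81.9, 120.5]
tcp_rot: [3.135, -0.004, 1.091]
contact_force: [-0.3, 0.6, -2.1]
grip_width: 27.7
```

Emit:
drive_tool(series=[[9.8, -29, 10, 5.2], [9.8, -29, 10, 5.2], [9.8, -29, 10, 5.2], [9.8, -29, 10, 5.2], [9.8, -29, 10, 5.2], [9.8, -29, 10, 5.2], [9.8, -29, 5, 5.2], [9.8, -29, 5, 5.2], [9.8, -29, 0, 5.2], [9.8, -29, 0, 5.2], [9.8, -29, 0, 5.2], [9.8, -29, 0, 4.5]])

```text
time: 6.2
tool_pos: [620.0, -267.1, 185.0]
tcp_rot: [-3.141, -0.002, 2.171]
contact_force: [1.3, 0.0, -2.1]
grip_width: 28.0
```

Emit:
drive_tool(series=[[0, 0, 0, 0], [0, 0, 0, 0]])

```text
time: 6.4
tool_pos: [619.6, -266.2, 184.7]
tcp_rot: [-3.141, -0.003, 2.166]
contact_force: [0.8, 0.7, -1.8]
grip_width: 27.3
```

```bash
python3 - <<'E'
from h import *
o=readout.get_obs();print({k:np.round(o[k],3) for k in('time','tool_pos','tcp_rot','joint_positions','contact_force')})
c=cap('wrist','w3')
x=np.array([np.cos(np.radians(124.2)),np.sin(np.radians(124.2))])
for k in(90,30,-30,-90): p=np.array([571.9,-195.1])+x*k; print(k,np.round(proj(c,(*p,5)),1))
E
```

```text
{'time': np.float64(6.4), 'tool_pos': array([ 619.611, -266.212,  184.707]), 'tcp_rot': array([-3.141e+00, -3.000e-03,  2.166e+00]), 'joint_positions': array([-0.52 ,  0.655,  1.117,  0.   ,  1.372, -1.114]), 'contact_force': array([ 0.775,  0.693, -1.763])}
90 [283.2 -36.3]
30 [283.4  47.8]
-30 [283.6 122.5]
-90 [283.8 189.1]
```

View pics/w3.png

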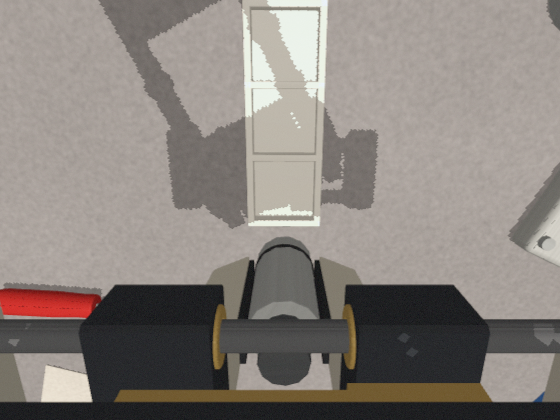

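```bash
python3 - <<'E'
from h import *
c=load('w3');im=c['image']
cv2.imwrite('pics/w3a.png',cv2.resize(im[0:240,230:340],None,fx=2.5,fy=2.5,interpolation=cv2.INTER_CUBIC))
cv2.imwrite('pics/w3b.png',cv2.resize(im[140:235,235:335],None,fx=6,fy=6,interpolation=cv2.INTER_CUBIC))
a,b=atz(c,249,224,18),atz(c,321,224,18);print(a,b,np.linalg.norm(a-b))
for yaw in(124.2,):
    x=np.array([np.cos(np.radians(yaw)),np.sin(np.radians(yaw))]); print((a+b)[:2]/2+33*x)
p,q=atz(c,284.5,155,18),atz(c,285,85,18);print(p,q,np.degrees(np.arctan2(*(q-p)[1::-1])),np.linalg.norm(p-q))
E
```

```text
[ 612.65866554 -311.66994571   18.        ] [ 667.06191456 -274.87937664   18.        ] 65.6754099905772
[ 621.31153858 -265.98100222]
[ 604.09660573 -241.21135977   18.        ] [ 572.41161729 -193.64387181   18.        ] 123.66782160682992 57.154215967068325
```

View pics/w3b.png

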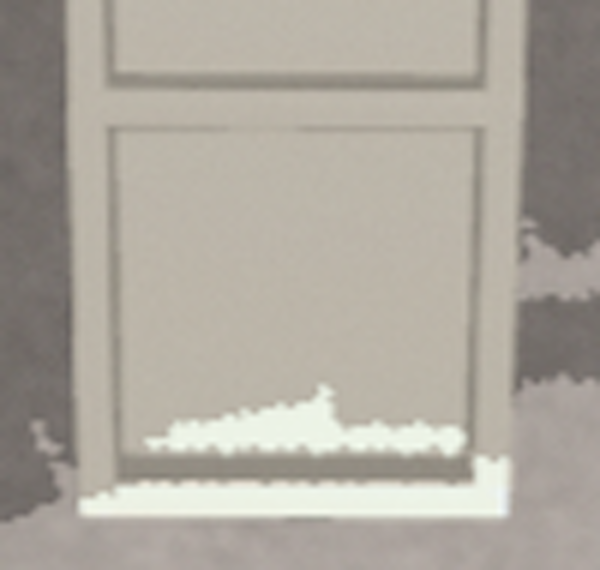

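```bash
python3 - <<'E'
from h import *
c=load('w3')
a=atz(c,284,225.4,18);b=atz(c,284.4,157.6,18)
print(a,b,np.linalg.norm(a-b),np.degrees(np.arctan2(*(b-a)[1::-1])))
x=(b-a)/np.linalg.norm(b-a);print(a+33*x,b-30*x, a+123*x)
E
```

```text
[ 639.86922256 -294.91074463   18.        ] [ 605.28570551 -243.12315901   18.        ] 62.27337854407906 123.73482117430095
[ 621.54267453 -267.46739138   18.        ] [ 621.94620372 -268.07166196   18.        ] [ 571.56117992 -192.62188252   18.        ]
```

Emit:
drive_tool(series=[[2, -1.5, 0, 0], [0, 0, -25, 0], [0, 0, -25, 0], [0, 0, -25, 0], [0, 0, -25, 0], [0, 0, -20, 0], [0, 0, -15, 0], [0, 0, -7, 0], [0, 0, -3, 0], [0, 0, 0, 0], [0, 0, 0, 0]])

```text
time: 7.55
tool_pos: [622.9, -268.0, 42.5]
tcp_rot: [3.141, 0.002, 2.168]
contact_force: [0.3, -1.1, -1.8]
grip_width: 27.7
```

Emit:
drive_tool(series=[[0, 0, -5, 0], [0, 0, -4, 0], [0, 0, -3, 0], [0, 0, -1, 0], [0, 0, -1, 0], [0, 0, 0, 0]])

```text
time: 8.15
tool_pos: [622.3, -267.7, 27.2]
tcp_rot: [3.142, -0.0, 2.168]
contact_force: [0.7, 0.1, -2.1]
grip_width: 27.4
```

Emit:
drive_tool(series=[[0, 0, -0.5, 0], [0, 0, -0.5, 0], [0, 0, 0, 0]])

```text
time: 8.45
tool_pos: [622.4, -267.7, 26.4]
tcp_rot: [3.141, 0.0, 2.168]
contact_force: [0.2, -0.1, -1.3]
grip_width: 27.6
```

Emit:
drive_tool(series=[[0, 0, -0.4, 0], [0, 0, 0, 0]])

```text
time: 8.65
tool_pos: [622.4, -267.7, 26.4]
tcp_rot: [3.141, 0.0, 2.168]
contact_force: [-2.1, 0.4, 1.4]
grip_width: 27.8
```

Emit:
drive_tool(series=[[0, 0, 0, 0], [0, 0, 0, 0], [0, 0, 0, 0], [0, 0, 0, 0], [0, 0, 0, 0], [0, 0, 0, 0]], hand=0.25)

```text
time: 9.25
tool_pos: [622.4, -267.7, 25.9]
tcp_rot: [3.142, 0.0, 2.168]
contact_force: [0.7, -0.1, 0.3]
grip_width: 67.8
```

Emit:
drive_tool(series=[[0, 0, 15, 0], [0, 0, 28, 0], [0, 0, 28, 0], [0, 0, 29, 0], [0, 0, 0, 0]])

```text
time: 9.75
tool_pos: [624.7, -269.0, 132.4]
tcp_rot: [3.137, 0.009, 2.168]
contact_force: [-0.1, 0.1, -0.3]
grip_width: 68.9
```

```bash
python3 - <<'E'
from h import *
c=cap('wrist','w4')
E
```

```text
(no output)
```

View pics/w4.png

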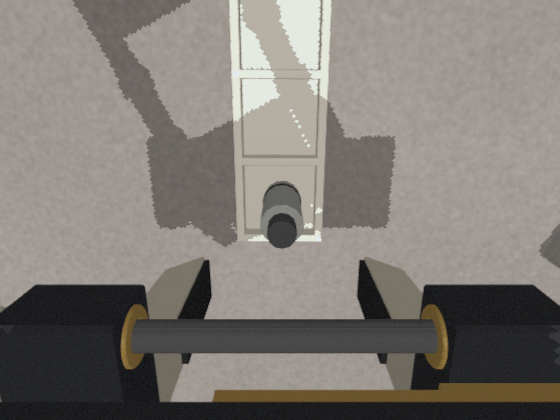

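Emit:
drive_tool(series=[[-7.3, 34, 0, -4.3], [-7.3, 34, 0, -4.3], [-7.3, 34, 0, -4.3], [-7.3, 34, 0, -4.3], [-7.3, 34, 0, -4.3], [-7.3, 34, 0, -4.3], [-7.3, 34, 0, -4.3], [-7.3, 34, 0, -4.3], [-7.3, 34, 0, -4.3], [-7.3, 34, 0, -4.3], [-7.3, 34, 0, -4.3], [-7.3, 33, 0, -4.3]])

```text
time: 11.0
tool_pos: [533.7, 140.6, 125.4]
tcp_rot: [-3.14, 0.001, 1.264]
contact_force: [0.5, -0.1, -0.5]
grip_width: 68.9
```

Emit:
drive_tool(series=[[0, 0, 0, 0], [0, 0, 0, 0]])

```text
time: 11.2
tool_pos: [534.2, 139.7, 125.5]
tcp_rot: [-3.141, 0.001, 1.27]
contact_force: [0.2, -0.1, -0.2]
grip_width: 68.8
```

```bash
python3 - <<'E'
from h import *
c=cap('wrist','w5');print(proj(c,(535.2,138.7,63)),proj(c,(560.3,188,61)),proj(c,(587,242,73)))
E
```

```text
(np.float64(285.0762731244998), np.float64(232.2485816883143)) (np.float64(301.140690242728), np.float64(143.82261897448967)) (np.float64(322.61924202558083), np.float64(28.52862268710703))
```

View pics/w5.png

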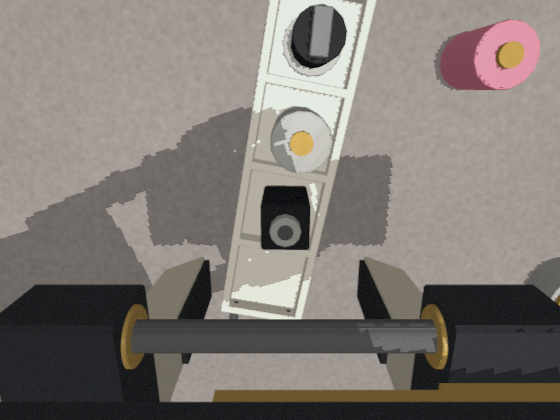

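Emit:
drive_tool(series=[[1, -1, -25, -0.3], [0, 0, -25, 0], [0, 0, -20, 0], [0, 0, -15, 0], [0, 0, -10, 0], [0, 0, -5, 0], [0, 0, 0, 0], [0, 0, 0, 0]])

```text
time: 12.05
tool_pos: [536.3, 138.1, 26.5]
tcp_rot: [3.141, -0.0, 1.261]
contact_force: [0.0, -0.4, 0.3]
grip_width: 69.1
```

Emit:
drive_tool(series=[[0, 0, 0, 0], [0, 0, 0, 0], [0, 0, 0, 0], [0, 0, 0, 0], [0, 0, 0, 0], [0, 0, 0, 0], [0, 0, 0, 0], [0, 0, 0, 0]], hand=1)

```text
time: 12.85
tool_pos: [535.6, 138.4, 26.0]
tcp_rot: [-3.141, 0.0, 1.262]
contact_force: [-1.2, 0.8, 1.4]
grip_width: 32.0
```

Emit:
drive_tool(series=[[0, 0, 10, 0], [0, 0, 25, 0], [0, 0, 30, 0], [0, 0, 30, 0], [0, 0, 10, 0], [0, 0, 0, 0]])

```text
time: 13.45
tool_pos: [536.5, 138.4, 132.3]
tcp_rot: [3.139, -0.001, 1.262]
contact_force: [0.2, 0.0, -2.8]
grip_width: 31.8
```

Emit:
drive_tool(series=[[4.4, -29.8, 0, 4.3], [4.4, -29.8, 0, 4.3], [4.4, -29.8, 0, 4.3], [4.4, -29.8, 0, 4.3], [4.4, -29.8, 0, 4.3], [4.4, -29.8, 0, 4.3], [4.4, -29.8, 0, 4.3], [4.4, -29.8, 0, 4.3], [4.4, -29.8, 0, 4.3], [4.4, -29.8, 0, 4.3], [4.4, -29.8, 0, 4.3], [4.4, -29.2, 0, 4.3]])

```text
time: 14.65
tool_pos: [587.6, -219.5, 128.4]
tcp_rot: [-3.14, -0.003, 2.165]
contact_force: [0.2, 0.0, -2.5]
grip_width: 31.8
```

Emit:
drive_tool(series=[[0, 0, 0, 0], [0, 0, 0, 0]])

```text
time: 14.85
tool_pos: [587.5, -218.7, 128.6]
tcp_rot: [-3.14, -0.004, 2.16]
contact_force: [-0.7, 0.3, -2.2]
grip_width: 31.9
```

```bash
python3 - <<'E'
from h import *
c=cap('wrist','w6')
x=np.array([np.cos(np.radians(123.9)),np.sin(np.radians(123.9))])
for k in(90,30,-30): p=np.array([571.8,-193.5])+x*k; print(k,p,np.round(proj(c,(*p,5)),1))
E
```

```text
90 [ 521.60294019 -118.79889434] [284.   33.4]
30 [ 555.06764673 -168.59963145] [284.3 123.8]
-30 [ 588.53235327 -218.40036855] [284.5 202.8]
```

View pics/w6.png

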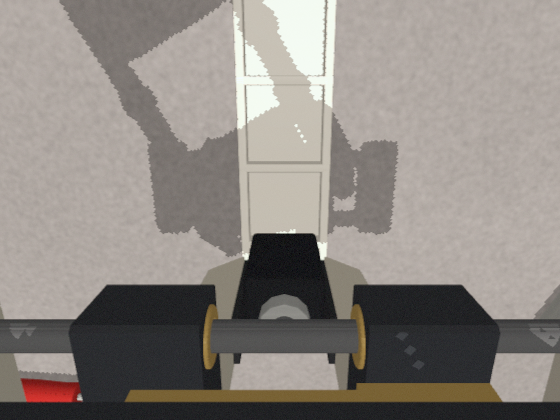

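Emit:
drive_tool(series=[[1, 0, -25, 0], [0, 0, -25, 0], [0, 0, -20, 0], [0, 0, -12, 0], [0, 0, -6, 0], [0, 0, -3, 0], [0, 0, -2, 0], [0, 0, 0, 0], [0, 0, 0, 0]])

```text
time: 15.8
tool_pos: [589.9, -218.9, 38.6]
tcp_rot: [3.141, 0.001, 2.162]
contact_force: [-0.2, 0.1, -2.3]
grip_width: 31.6
```

Emit:
drive_tool(series=[[-0.5, 0, -4, 0], [0, 0, -3, 0], [0, 0, -2, 0], [0, 0, -1, 0], [0, 0, -1, 0], [0, 0, 0, 0]])

```text
time: 16.4
tool_pos: [589.0, -218.7, 26.8]
tcp_rot: [3.142, -0.0, 2.162]
contact_force: [1.6, 0.1, -2.0]
grip_width: 31.8
```

Emit:
drive_tool(series=[[0, 0, -0.5, 0], [0, 0, -0.5, 0], [0, 0, 0, 0]])

```text
time: 16.7
tool_pos: [589.1, -218.7, 26.0]
tcp_rot: [3.141, 0.0, 2.162]
contact_force: [-0.3, -0.1, -2.0]
grip_width: 31.6
```

Emit:
drive_tool(series=[[0, 0, -0.4, 0], [0, 0, 0, 0]])

```text
time: 16.9
tool_pos: [589.1, -218.7, 26.0]
tcp_rot: [3.141, 0.0, 2.162]
contact_force: [-1.7, 0.9, 3.2]
grip_width: 31.7
```

Contact. Release and rise.

Emit:
drive_tool(series=[[0, 0, 0, 0], [0, 0, 0, 0], [0, 0, 0, 0], [0, 0, 0, 0], [0, 0, 0, 0], [0, 0, 0, 0]], hand=0.25)

```text
time: 17.5
tool_pos: [589.0, -218.7, 25.5]
tcp_rot: [3.142, 0.0, 2.162]
contact_force: [0.3, 0.4, 0.7]
grip_width: 68.4
```

Emit:
drive_tool(series=[[0, 0, 15, 0], [0, 0, 28, 0], [0, 0, 28, 0], [0, 0, 29, 0], [0, 0, 0, 0]])

```text
time: 18.0
tool_pos: [591.5, -219.9, 131.5]
tcp_rot: [3.137, 0.008, 2.162]
contact_force: [-0.4, -0.2, 0.4]
grip_width: 69.1
```

```bash
python3 - <<'E'
from h import *
c=cap('wrist','w7')
E
```

```text
(no output)
```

View pics/w7.png

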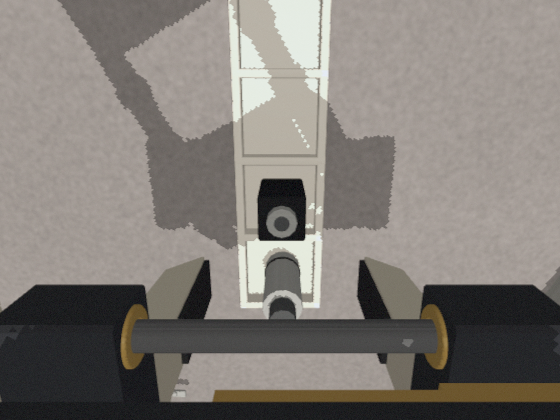

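Emit:
drive_tool(series=[[-2.4, 34, 0, -5.2], [-2.4, 34, 0, -5.2], [-2.4, 34, 0, -5.2], [-2.4, 34, 0, -5.2], [-2.4, 34, 0, -5.2], [-2.4, 34, 0, -5.2], [-2.4, 34, 0, -5.2], [-2.4, 34, 0, -5.2], [-2.4, 34, 0, -5.2], [-2.4, 34, 0, -5.2], [-2.4, 34, 0, -5.2], [-2.4, 33, 0, -4.7]])

```text
time: 19.25
tool_pos: [559.4, 189.7, 124.9]
tcp_rot: [-3.14, 0.001, 1.078]
contact_force: [1.0, -0.0, -0.3]
grip_width: 68.6
```

Emit:
drive_tool(series=[[0, 0, 0, 0], [0, 0, 0, 0]])

```text
time: 19.45
tool_pos: [559.6, 188.7, 124.9]
tcp_rot: [-3.141, 0.001, 1.085]
contact_force: [0.1, -0.9, 0.3]
grip_width: 69.2
```

```bash
python3 - <<'E'
from h import *
c=cap('wrist','w8');print(proj(c,(560.2,188.2,61)),proj(c,(587,242,73)))
E
```

```text
(np.float64(284.46373059782115), np.float64(230.74670412105633)) (np.float64(281.8463896562307), np.float64(136.09745319092622))
```

View pics/w8.png

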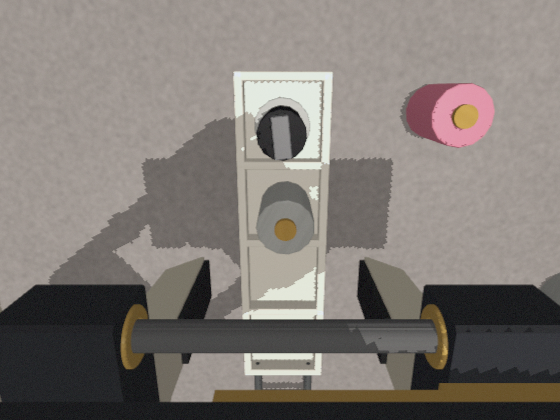

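Emit:
drive_tool(series=[[0.5, 0, -25, 0], [0, 0, -25, 0], [0, 0, -20, 0], [0, 0, -15, 0], [0, 0, -9, 0], [0, 0, -5, 0], [0, 0, 0, 0], [0, 0, 0, 0]])

```text
time: 20.3
tool_pos: [561.3, 188.1, 27.2]
tcp_rot: [3.141, -0.001, 1.082]
contact_force: [-0.2, 0.0, -0.1]
grip_width: 68.8
```

Emit:
drive_tool(series=[[0, 0, 0, 0], [0, 0, 0, 0], [0, 0, 0, 0], [0, 0, 0, 0], [0, 0, 0, 0], [0, 0, 0, 0], [0, 0, 0, 0], [0, 0, 0, 0]], hand=1)

```text
time: 21.1
tool_pos: [560.8, 188.4, 26.7]
tcp_rot: [3.141, -0.0, 1.082]
contact_force: [-1.1, 0.7, 2.1]
grip_width: 37.2
```

Emit:
drive_tool(series=[[0, 0, 10, 0], [0, 0, 25, 0], [0, 0, 30, 0], [0, 0, 30, 0], [0, 0, 10, 0], [0, 0, 0, 0]])

```text
time: 21.7
tool_pos: [561.5, 188.4, 132.9]
tcp_rot: [3.139, -0.002, 1.082]
contact_force: [0.7, 0.1, -1.7]
grip_width: 37.5
```

Emit:
drive_tool(series=[[-0.5, -29.8, 0, 5.2], [-0.5, -29.8, 0, 5.2], [-0.5, -29.8, 0, 5.2], [-0.5, -29.8, 0, 5.2], [-0.5, -29.8, 0, 5.2], [-0.5, -29.8, 0, 5.2], [-0.5, -29.8, 0, 5.2], [-0.5, -29.8, 0, 5.2], [-0.5, -29.8, 0, 5.2], [-0.5, -29.8, 0, 5.2], [-0.5, -29.8, 0, 5.2], [-0.3, -29.2, 0, 4.7]])

```text
time: 22.9
tool_pos: [553.7, -169.5, 129.2]
tcp_rot: [-3.14, -0.003, 2.166]
contact_force: [0.6, -0.3, -3.0]
grip_width: 37.2
```

Emit:
drive_tool(series=[[0, 0, 0, 0], [0, 0, 0, 0]])

```text
time: 23.1
tool_pos: [553.9, -168.7, 129.6]
tcp_rot: [-3.14, -0.003, 2.16]
contact_force: [0.0, 0.3, -2.4]
grip_width: 38.0
```

```bash
python3 - <<'E'
from h import *
c=cap('wrist','w9')
x=np.array([np.cos(np.radians(123.9)),np.sin(np.radians(123.9))])
for k in(90,30,-30): p=np.array([571.8,-193.5])+x*k; print(k,p,np.round(proj(c,(*p,5)),1))
E
```

```text
90 [ 521.60294019 -118.79889434] [284.3 123.9]
30 [ 555.06764673 -168.59963145] [284.5 202.6]
-30 [ 588.53235327 -218.40036855] [284.7 272. ]
```

View pics/w9.png

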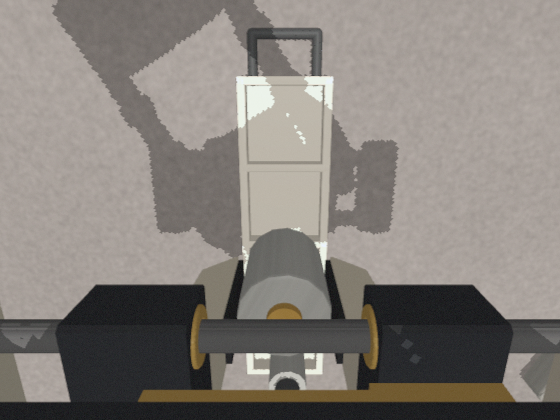

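Emit:
drive_tool(series=[[1, 0, -25, 0], [0, 0, -25, 0], [0, 0, -20, 0], [0, 0, -12, 0], [0, 0, -6, 0], [0, 0, -3, 0], [0, 0, -2, 0], [0, 0, 0, 0], [0, 0, 0, 0]])

```text
time: 24.05
tool_pos: [556.4, -168.9, 39.2]
tcp_rot: [3.141, 0.001, 2.162]
contact_force: [0.5, -0.8, -2.1]
grip_width: 37.5
```

Emit:
drive_tool(series=[[-0.5, 0, -4, 0], [0, 0, -3, 0], [0, 0, -2, 0], [0, 0, -1, 0], [0, 0, -1, 0], [0, 0, 0, 0]])

```text
time: 24.65
tool_pos: [555.4, -168.7, 27.4]
tcp_rot: [-3.142, -0.0, 2.162]
contact_force: [0.3, -0.0, -2.5]
grip_width: 37.6
```

Emit:
drive_tool(series=[[0, 0, -0.5, 0], [0, 0, -0.4, 0], [0, 0, 0, 0]])

```text
time: 24.95
tool_pos: [555.5, -168.7, 26.7]
tcp_rot: [3.141, 0.0, 2.162]
contact_force: [-1.5, 0.7, -1.9]
grip_width: 37.4
```

Emit:
drive_tool(series=[[0, 0, -0.4, 0], [0, 0, 0, 0]])

```text
time: 25.15
tool_pos: [555.5, -168.7, 26.7]
tcp_rot: [3.141, 0.0, 2.162]
contact_force: [-1.8, 1.1, 3.3]
grip_width: 37.5
```

Emit:
drive_tool(series=[[0, 0, 0, 0], [0, 0, 0, 0], [0, 0, 0, 0], [0, 0, 0, 0], [0, 0, 0, 0], [0, 0, 0, 0]], hand=0.25)

```text
time: 25.75
tool_pos: [555.5, -168.7, 26.2]
tcp_rot: [3.142, -0.0, 2.162]
contact_force: [0.7, -0.4, -0.9]
grip_width: 68.4
```

Emit:
drive_tool(series=[[0, 0, 15, 0], [0, 0, 28, 0], [0, 0, 28, 0], [0, 0, 29, 0], [0, 0, 0, 0]])

```text
time: 26.25
tool_pos: [557.7, -169.6, 130.4]
tcp_rot: [3.137, 0.007, 2.162]
contact_force: [0.2, -0.4, -0.1]
grip_width: 68.9
```

```bash
python3 - <<'E'
from h import *
c=cap('wrist','w10')
E
```

```text
(no output)
```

View pics/w10.png

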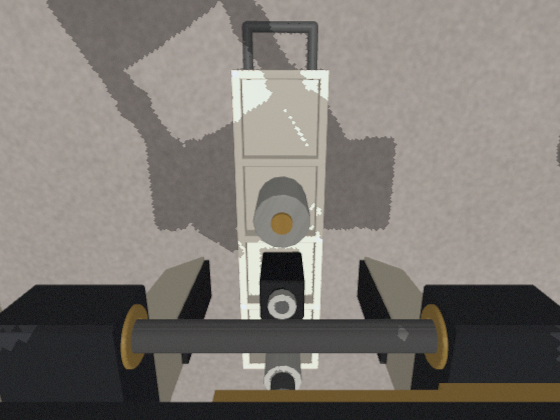

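Emit:
drive_tool(series=[[2.6, 34, 0, -5.2], [2.6, 34, 0, -5.2], [2.6, 34, 0, -5.2], [2.6, 34, 0, -5.2], [2.6, 34, 0, -5.2], [2.6, 34, 0, -5.2], [2.6, 34, 0, -5.2], [2.6, 34, 0, -5.2], [2.6, 34, 0, -5.2], [2.6, 34, 0, -5.2], [2.6, 34, 0, -5.2], [2.9, 36, 0, -4.7]])

```text
time: 27.5
tool_pos: [586.2, 242.4, 124.6]
tcp_rot: [-3.14, 0.002, 1.078]
contact_force: [0.4, -0.9, -0.4]
grip_width: 69.1
```

Emit:
drive_tool(series=[[0, 0, 0, 0], [0, 0, 0, 0]])

```text
time: 27.7
tool_pos: [586.1, 241.6, 124.7]
tcp_rot: [-3.14, 0.002, 1.085]
contact_force: [0.2, -0.4, -0.4]
grip_width: 68.9
```

```bash
python3 - <<'E'
from h import *
c=cap('wrist','w11');print(proj(c,(587,242,73)),proj(c,(587,242,11)))
E
```

```text
(np.float64(284.35140166643436), np.float64(236.72846608285403)) (np.float64(284.3240084769176), np.float64(205.38474487821276))
```

View pics/w11.png

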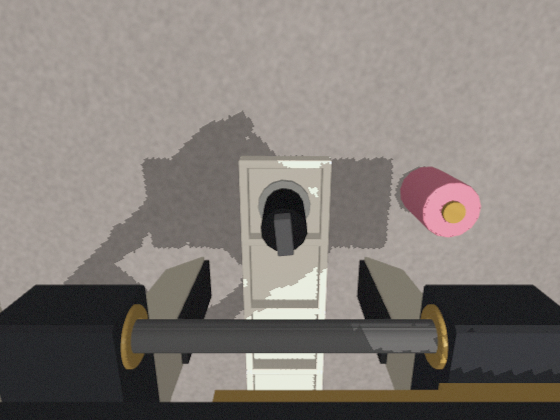

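Emit:
drive_tool(series=[[0.7, 0.4, -25, 0], [0, 0, -25, 0], [0, 0, -20, 0], [0, 0, -15, 0], [0, 0, -9, 0], [0, 0, -5, 0], [0, 0, 0, 0], [0, 0, 0, 0]])

```text
time: 28.55
tool_pos: [588.2, 241.8, 28.0]
tcp_rot: [3.14, -0.001, 1.082]
contact_force: [0.2, -0.1, 0.6]
grip_width: 68.9
```

Emit:
drive_tool(series=[[0, 0, 0, 0], [0, 0, 0, 0], [0, 0, 0, 0], [0, 0, 0, 0], [0, 0, 0, 0], [0, 0, 0, 0], [0, 0, 0, 0], [0, 0, 0, 0]], hand=1)

```text
time: 29.35
tool_pos: [587.6, 241.8, 27.3]
tcp_rot: [-3.142, 0.0, 1.082]
contact_force: [-1.0, 0.4, 0.6]
grip_width: 29.8
```

Emit:
drive_tool(series=[[0, 0, 10, 0], [0, 0, 25, 0], [0, 0, 30, 0], [0, 0, 30, 0], [0, 0, 10, 0], [0, 0, 0, 0]])

```text
time: 29.95
tool_pos: [588.5, 241.9, 134.0]
tcp_rot: [3.139, -0.002, 1.082]
contact_force: [0.1, 0.0, -2.3]
grip_width: 29.2
```

Emit:
drive_tool(series=[[-5.5, -30, 0, 5.2], [-5.5, -30, 0, 5.2], [-5.5, -30, 0, 5.2], [-5.5, -30, 0, 5.2], [-5.5, -30, 0, 5.2], [-5.5, -30, 0, 5.2], [-5.5, -30, 0, 5.2], [-5.5, -30, 0, 5.2], [-5.5, -30, 0, 5.2], [-5.5, -30, 0, 5.2], [-5.5, -30, 0, 5.2], [-5.5, -30.6, 0, 4.7]])

```text
time: 31.15
tool_pos: [520.2, -119.7, 130.3]
tcp_rot: [-3.14, -0.003, 2.166]
contact_force: [1.6, 0.1, -1.3]
grip_width: 29.8
```

Emit:
drive_tool(series=[[0, 0, 0, 0], [0, 0, 0, 0]])

```text
time: 31.35
tool_pos: [520.7, -119.0, 130.7]
tcp_rot: [-3.14, -0.003, 2.16]
contact_force: [-0.4, 0.4, -0.9]
grip_width: 29.5
```

```bash
python3 - <<'E'
from h import *
c=cap('wrist','w12')
x=np.array([np.cos(np.radians(123.9)),np.sin(np.radians(123.9))])
for k in(123,): 
  for s in(-33,33):
    p=np.array([571.8,-193.5])+x*k+s*np.array([-x[1],x[0]]); print(k,p,np.round(proj(c,(*p,18)),1))
E
```

```text
123 [530.587757   -73.00290034] [329.8 163. ]
123 [ 475.80694619 -109.81407753] [238.4 163.3]
```

View pics/w12.png

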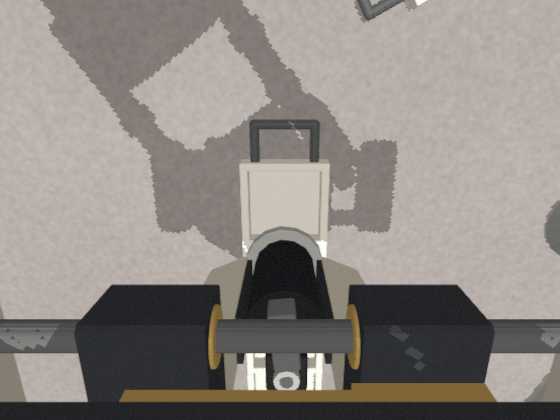

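Emit:
drive_tool(series=[[0.5, 0.5, -25, 0], [0, 0, -25, 0], [0, 0, -20, 0], [0, 0, -12, 0], [0, 0, -6, 0], [0, 0, -3, 0], [0, 0, -2, 0], [0, 0, 0, 0], [0, 0, 0, 0]])

```text
time: 32.3
tool_pos: [522.5, -118.5, 39.8]
tcp_rot: [3.141, 0.001, 2.162]
contact_force: [-0.0, 0.5, -0.9]
grip_width: 29.6
```

Emit:
drive_tool(series=[[-0.5, 0, -4, 0], [0, 0, -3, 0], [0, 0, -2, 0], [0, 0, -1, 0], [0, 0, -1, 0], [0, 0, 0, 0]])

```text
time: 32.9
tool_pos: [521.6, -118.4, 28.1]
tcp_rot: [-3.142, -0.0, 2.162]
contact_force: [0.1, -0.1, -1.0]
grip_width: 29.3
```

Emit:
drive_tool(series=[[0, 0, -0.5, 0], [0, 0, -0.4, 0], [0, 0, 0, 0]])

```text
time: 33.2
tool_pos: [521.6, -118.4, 27.3]
tcp_rot: [3.142, 0.0, 2.162]
contact_force: [0.1, -0.1, -1.0]
grip_width: 29.3
```

Emit:
drive_tool(series=[[0, 0, -0.4, 0], [0, 0, 0, 0]])

```text
time: 33.4
tool_pos: [521.7, -118.4, 27.2]
tcp_rot: [3.141, 0.0, 2.162]
contact_force: [-0.4, 1.4, 2.5]
grip_width: 29.6
```

Emit:
drive_tool(series=[[0, 0, 0, 0], [0, 0, 0, 0], [0, 0, 0, 0], [0, 0, 0, 0], [0, 0, 0, 0], [0, 0, 0, 0]], hand=0.25)

```text
time: 34.0
tool_pos: [521.7, -118.4, 26.9]
tcp_rot: [3.141, 0.0, 2.162]
contact_force: [0.2, 0.3, 0.3]
grip_width: 67.8
```

Emit:
drive_tool(series=[[0, 0, 15, 0], [0, 0, 28, 0], [0, 0, 28, 0], [0, 0, 29, 0], [0, 0, 20, 0], [20, -30, 0, 0], [20, -30, 0, 0], [20, -30, 0, 0], [20, -30, 0, 0], [0, 0, 0, 0], [0, 0, 0, 0]])

```text
time: 35.1
tool_pos: [601.2, -238.5, 146.1]
tcp_rot: [-3.141, -0.001, 2.161]
contact_force: [-0.0, -0.5, 0.6]
grip_width: 68.8
```

```bash
python3 - <<'E'
from h import *
c=cap('wrist','w13');c=cap('top','top1');s=cap('scene','scene1')
im=s['image'][150:260,150:390]; cv2.imwrite('pics/s1.png',cv2.resize(im,None,fx=3.3,fy=3.3,interpolation=cv2.INTER_CUBIC))
a=cv2.absdiff(c['image'],load('top0')['image']); cv2.imwrite('pics/t1.png',c['image'])
E
```

```text
(no output)
```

View pics/w13.png

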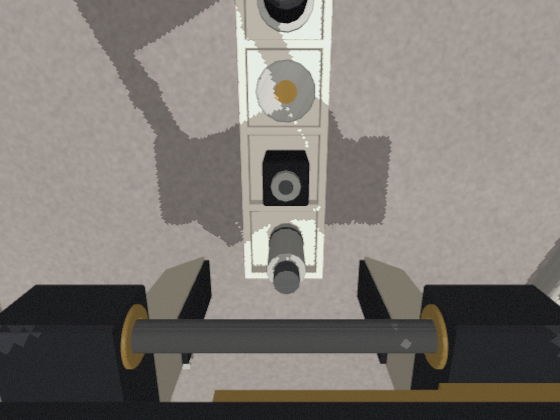

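View pics/s1.png

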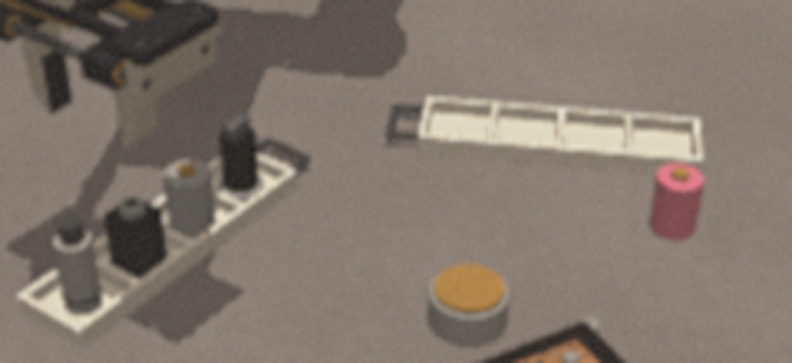

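View pics/t1.png

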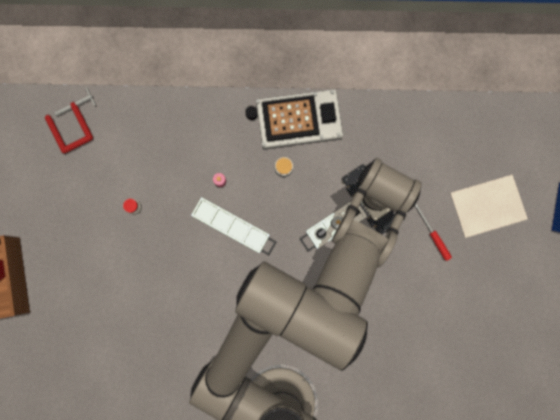

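All four stand upright in order in the second tray. The jar, tin and screwdriver are at the same pixels as at the start, and the gripper is clear. I'm handing in.

```bash
python3 -c "
from plant import job,readout
o=readout.get_obs();print(o['time'],abs(o['dq']).max())
print(job.close_job())"
```

```text
35.25 0.005309918801472636
the job is handed in; nothing more can be done
None
```

All four valves are in the second tray in reversed order: slim in the bay farthest from its loop, then square, then fat, and flanged beside the loop. I lowered each one in small steps until light floor contact (about 3 N), then released it before taking the next.

- **Valves:** the last wrist and scene pictures, taken before handing in, show all four upright in their bays. The flanged valve is cut off at the edge of that wrist picture, so its upright stance rests on the scene picture.
- **Bystanders:** the jar, tin, screwdriver and pink decoy appear where they were at the start.
- **Arm:** at hand-in it was still and clear of everything, at about 35 s. The forces reported at the end of each move were no more than a few newtons.

No check failed. Position measurements of the same point differed by up to about 5 mm between the fixed cameras and about 2 mm between wrist views, which was within the bay clearances.

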